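Steepen the carving rest by four clicks and load the blank

TASK

The carving rest is too shallow for the next cut: turn its six-sided dial four clicks clockwise (as seen looking down on the dial) and let go of it. Then pick up the wooden blank with the pointed nose and lay it flat along the sloping rest, its square end snug against the lip at the bottom, its nose uphill and in line with the rest, and leave it there with the dial still on its new click. Leave the plain offcut, bottle, mallet and gouge where they are.

Things in the scene. Friction and masses are not known exactly. Their poses are not given: they have to be found in the camera images.
- dial_grip (a point): Middle of the black six-sided dial grip, on its axis, half-way up (40 mm across flats, 28 mm tall: underside 13 mm below, top 15 mm above this point; stem radius 13 mm). Fixed grey drum under it, radius 44 mm, flat face 27 mm below this point. z: turning axis, out of the drum, leaning 35 deg from vertical, downhill as the rest slopes. x: through the middle of a flat (flats every 60 deg).
- dial_pointer (a point): Point on the dial level with dial_grip, 20 mm out along its x, under the steel ridge on the grip's top that serves as pointer. Moves with the dial.
- dial: The dial: origin on its axis inside the drum, 75 mm below dial_grip; same axes. It clicks every 30 deg; a spring detent (about 0.25 N m to pass) pulls it into the nearest click when let go. Clockwise, seen looking onto it, is negative rotation about z. It starts on any of clicks 0 to 3 (up to 5 deg off until touched); end stops allow clicks 0 to 7.
- rest_lip (a point): On the upper face of the sloping plywood rest, mid-width, at the foot of the lip, 75 mm above the bench. x uphill, y across, z out of the plate. Plate x 0 to 125, y -25 to 25 mm, 10 thick; lip x -8 to 0, 50 wide, 12 mm high. It hinges here: each click clockwise makes it 4 deg steeper (8 to 20 deg at the start, at most 36). It lies 160 mm from the dial; nothing stands over it.
- blank_center (a point): Centre, half-way up, of the loose pale wooden blank: 46 mm wide (y), 36 mm thick (z), five-sided seen from above: square end (heel) at x = -45 mm, parallel sides up to x = +20 mm, then a right-angled pointed nose with its tip at x = +43 mm. About 0.1 kg. Starts flat on the bench; its place and the offcut's may be exchanged.
- blank_nose (a point): Tip of the blank's nose, half-way up (43 mm from blank_center along the blank's x).
- blank: The loose blank itself; origin under blank_center, in its lower face, same axes.
- offcut_center (a point): Bystander: centre, half-way up, of a plain rectangular wooden offcut 80 x 46 x 36 mm (x, y, z), flat on the bench. Not to be moved.
- bottle: Bystander: pale plastic water bottle standing upright, 64 mm in diameter, 190 mm high; origin under its base, z up. It stands just beyond the uphill end of the rest.
- mallet: Bystander: dark round carver's mallet standing on its head, 90 mm in greatest diameter, 220 mm high; origin under its base. It stands beside the bottle, behind the dial.
- gouge_grip (a point): Bystander: handle middle of a 200 mm long gouge with a wooden handle (up to about 30 mm thick), lying on the bench across the low side of the fixture, beside the lip end of the rest.
Things that resemble listed ones, but are neither listed nor needed, are in the scene too. What is shaped like the blank but purple or yellow is not meant.

How it is judged:
On the way, in this order (a step that is already met when the one before it is completed fails the run):
1. the dial stands four clicks clockwise of its start, let go of, with the blank still untouched on the bench (distance of dial_pointer from where it was at the start of the episode between 0.03277 and 0.03625 m and contact force between dial and the fingers below 0.2 N and distance of blank_center from where it was at the start of the episode below 0.02 m), for 0.3 s.
2. the blank lies on the rest, heel against the lip, nose uphill, let go of, dial still on its new click (distance of dial_pointer from where it was at the start of the episode between 0.03277 and 0.03625 m and x of blank_center in the frame of rest_lip between 0.042 and 0.05 m and y of blank_center in the frame of rest_lip between -0.008 and 0.008 m and z of blank_center in the frame of rest_lip between 0.015 and 0.021 m and x of blank_nose in the frame of rest_lip above 0.083 m and angle between the x axis of blank_center and the x axis of rest_lip, either way round below 0.14 rad and angle between the z axis of blank_center and the z axis of rest_lip, either way round below 0.1 rad and contact force between blank and the fingers below 0.2 N), for 0.3 s.
At the end, for the whole second after the job is handed in: Dial four clicks (within 10 deg) clockwise of its start; blank released, still and flat on the rest, heel within 5 mm of the lip, nose uphill, in line within 8 deg, centred within 8 mm; bystanders within 30 mm of their places and upright (all of step 2 and linear speed of blank below 0.02 m/s); the robot touches nothing.
It fails at once if the offcut is displaced by more than 30 mm (distance of offcut_center from where it was at the start of the episode above 0.03 m).
It fails at once if the bottle is displaced by more than 30 mm (distance of bottle from where it was at the start of the episode above 0.03 m).
It fails at once if the mallet is displaced by more than 30 mm (distance of mallet from where it was at the start of the episode above 0.03 m).
It fails at once if the gouge is displaced by more than 30 mm (distance of gouge_grip from where it was at the start of the episode above 0.03 m).
It fails at once if the bottle or the mallet is tipped over (angle between any of bottle, mallet's own z axis and vertical above 0.4 rad).
It also fails if it takes over 69 s, if anything falls off the work surface, if the arm or the gripper's body presses on something with over 40 N, if the wrist force passes 120 N, or if a joint passes its speed limit or range.

ROBOT

A 7-joint arm with a two-finger parallel gripper is mounted at the origin on the work surface. World frame = base frame: x ahead of the robot, y to its left, z up, the work surface at z = 0. Lengths are in m, angles in rad, forces in N, time in s.
With the tool pointing down it reaches from about 0.4 to 0.85 m from the base axis. Payload 10.4 kg.
Tool frame: the origin (TCP) lies at the very end of the fingers, on their centre line; the grasp point (between the pads) lies 19 mm behind it; z points along the fingers, x is the direction in which the jaws open and shut, and the axes are right-handed (so a half turn about z gives the same grasp; the last joint's range is limited). The gripper opens to 87 mm and grips with 3 to 60 N. Pads are 19 mm wide; open, the fingers measure 117 mm over their backs; the gripper's body (75 mm by 190 mm) begins 51 mm behind the grasp point.
Start: joints at [-1.368, 0.332, -0.065, 1.46, 0.022, 1.35, -0.088], TCP at [0.14, 0.609, 0.223] pointing down, gripper open.
Joint ranges: [-2.6, 2.6], [-0.5, 2.12], [-1.47, 1.34], [0.16, 2.42], [-1.27, 4.41], [0.06, 2.06], [-2.6, 2.6]. Speed limits (rad/s): [2.22, 2.22, 2.79, 2.79, 3.14, 3.14, 3.14].

INTERFACE

Orientations are given as a unit quaternion [x, y, z, w].
In Python, from bench import r gives the robot as it stands. The module is installed in compiled form; this text tells all that it offers.
- The arm moves only by the tool carry_out, never from a script. Its argument "commands" is a list that holds one entry, the list of rows, each a list of 7 numbers: the closure in counts, from 0 (fully open) to 255 (shut), then the shift along the tool's x, y, z in units of 25 mm (1.0 is 25 mm), then the turn, a rotation vector about the tool's x, y, z in units of 5 degrees (1.0 is 5 degrees). A call has 1 to 12 rows; each row is the pose to reach, as a shift and turn from the pose measured when the call began, along the tool's axes at that moment; what a row does not reach only later rows make up. A row lasts 1/8 s, in which the tool goes at most 62.5 mm and 10.7 degrees, less where a joint would pass 70% of its speed; a pose out of reach is approached as far as the arm can. A call with a gripper value outside its range is refused whole. The fingers move at their own pace and stop on an object; "grip_force" is the grip in N (left out, the last holds). Time passes only in rows, so rows that repeat a pose let the fingers close. It gives the time, the measured TCP pose, the force and the opening at its end, in the units of the state.
- r.read_state(): the state, without advancing time (a new reading comes with each control period).
- r.camera(name): name is "scene" or "top" or "wrist"; returns the picture (384x512x3 uint8, blue, green, red); there is no depth.
- r.camera_info(name): a dict with "fx", "fy", "cx", "cy" (pixels), "k1" (the pictures are not rectified: a ray, as slopes to the right and down, at radius r is drawn at 1 + k1 r^2 times it, then the intrinsics apply), "origin" and "rotation" of the camera in the world. Camera axes: x right, y down, z forward; pixel columns grow to the right and rows downward; lengths in m; the calibration is good to about 2 mm. A picture is of the moment at which its call begins: read the wrist's pose just before it. camera_info takes no time and is no camera call; for the wrist camera it gives the pose at the moment of the call.
- r.close_job(): hands the job in, once; it reports no verdict.
The state is a dict: "time": time; "joint_positions": joint angles; "joint_vel": joint speeds; "joint_torque": joint torques, N m; "ee_pos": TCP position; "eef_rot": TCP orientation; "ft_force": force on the tool from outside, world axes, zero at the start; "torque": the same for the moment, N m; "width": finger opening in m.
Only numpy, scipy, OpenCV 4.12 (cv2) and the standard library are available. Lean on these libraries where they do the work, as an engineer would, in place of code of your own. Each camera call takes 0.05 s, during which the arm holds its last target.

## Working session

There is one attempt and no reset: what is moved stays moved. The work goes in short steps, Python scripts to look and compute and a tool call to move; the robot and the scene stay as the last step left them, time stands still between calls to the robot, and variables do not carry over. Pictures are saved under pics/ and viewed, and the job is handed in when it is done.

Besides the shell and the picture viewer there is one more tool, called after "Call:" by a JSON object that holds its "op" and its "data". carry_out: Moves the arm, as the interface text tells. Its arguments: {"type":"object","properties":{"commands":{"type":"array"},"grip_force":{"type":"number"}},"required":["commands"]}

```bash
mkdir -p pics; cat > h.py <<'E'
import numpy as np, cv2
from scipy.spatial.transform import Rotation as R
from bench import r
def cam(n):
    i=r.camera_info(n); return i
def ray(i,u,v):
    x=(u-i['cx'])/i['fx']; y=(v-i['cy'])/i['fy']; rd=np.hypot(x,y); s=rd
    for _ in range(30): s=rd/(1+i['k1']*s*s)
    f=s/rd if rd>0 else 1
    d=np.array(i['rotation'])@np.array([x*f,y*f,1]); return np.array(i['origin']),d/np.linalg.norm(d)
def onz(i,u,v,z):
    o,d=ray(i,u,v); return o+d*(z-o[2])/d[2]
def proj(i,p):
    c=np.array(i['rotation']).T@(np.array(p)-np.array(i['origin'])); x,y=c[0]/c[2],c[1]/c[2]
    f=1+i['k1']*(x*x+y*y); return i['fx']*x*f+i['cx'],i['fy']*y*f+i['cy']
def tri(rs):
    A=np.zeros((3,3));b=np.zeros(3)
    for o,d in rs:
        M=np.eye(3)-np.outer(d,d);A+=M;b+=M@o
    return np.linalg.solve(A,b)
E
python3 - <<'E'
from h import *
s=r.read_state();print(s)
for n in['scene','top','wrist']:
    i=cam(n);print(i);cv2.imwrite(f'pics/{n}0.png',r.camera(n))
E
```

```text
{'time': 0.0, 'joint_positions': array([-1.36760469,  0.33288521, -0.06470866,  1.46094153,  0.02160538,
        1.34989553, -0.08850921]), 'joint_vel': array([ 0.00106844, -0.00016277, -0.00088349, -0.00129032,  0.00098764,
        0.00166476, -0.000357  ]), 'joint_torque': array([ 2.77789804e-04, -6.23264909e+01,  2.50001944e-02, -3.89891911e+01,
       -6.13085506e-02,  3.98086687e-02,  1.48921290e-04]), 'ee_pos': array([0.1398395 , 0.6087575 , 0.22174553]), 'eef_rot': array([ 7.82258502e-01,  6.22953548e-01, -5.38799064e-04,  4.72931903e-04]), 'ft_force': array([-0.04028652, -1.17397407,  0.51681461]), 'torque': array([ 0.03606795, -0.02346787, -0.01853302]), 'width': 0.08683433845213243}
{'fx': 397.3596793927829, 'fy': 397.3596793927829, 'cx': 250.90988117478443, 'cy': 186.67228212111647, 'k1': -0.07864923684440711, 'origin': array([ 1.05657026, -0.31086621,  0.80516751]), 'rotation': array([ 0.85688358,  0.37787295, -0.14799088, -0.31790135])}
{'fx': 358.42012977592634, 'fy': 358.42012977592634, 'cx': 258.15816949395514, 'cy': 197.91104904973974, 'k1': -0.029544214184255714, 'origin': array([0.35701108, 0.08997195, 1.14136191]), 'rotation': array([ 0.71010687, -0.69477645,  0.08001814, -0.08143107])}
{'fx': 333.73987163507195, 'fy': 333.73987163507195, 'cx': 254.05266709136689, 'cy': 195.3274895258402, 'k1': -0.08121201838015078, 'origin': array([0.05765074, 0.62851645, 0.38342791]), 'rotation': array([0.77273178, 0.6155055 , 0.09594718, 0.12178959])}
```

```bash
sed -i "s/i=r.camera_info(n); return i/i=r.camera_info(n); i['rotation']=R.from_quat(i['rotation']).as_matrix(); return i/" h.py
```

```text
(no output)
```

View pics/scene0.png

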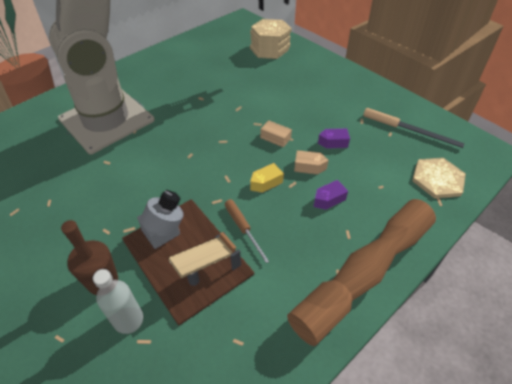

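View pics/top0.png

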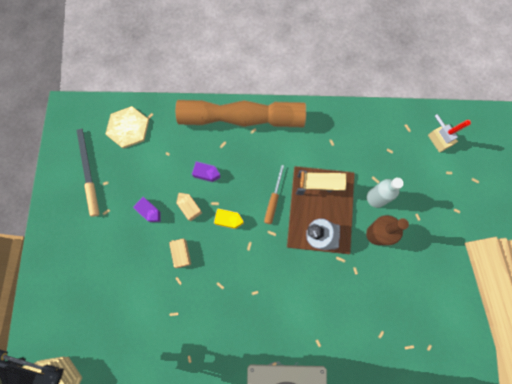

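View pics/wrist0.png

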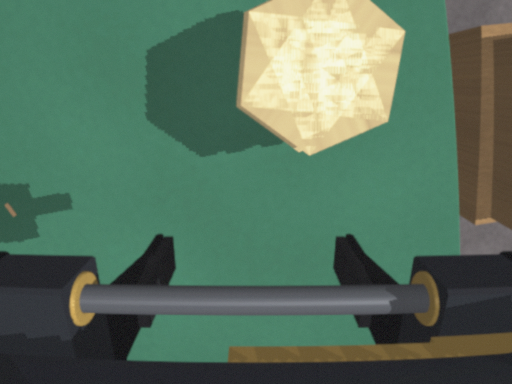

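The pale candidates in the top view are the piece at (189,206), which looks pointed, and the one at (180,253), which looks rectangular. The purple and yellow ones are decoys. I'll confirm with crops.

```bash
python3 - <<'E'
from h import *
a=cv2.imread('pics/top0.png');b=cv2.imread('pics/scene0.png')
cv2.imwrite('pics/c1.png',np.hstack([cv2.resize(a[180:280,150:250],(400,400),interpolation=2),cv2.resize(b[110:190,240:340],(400,400),interpolation=2)][:1]+[cv2.resize(b[105:205,240:340],(400,400),interpolation=2)]))
cv2.imwrite('pics/c2.png',np.hstack([cv2.resize(a[160:260,280:360],(400,500),interpolation=2),cv2.resize(b[180:320,120:260],(400,500),interpolation=2)]))
for n in['scene','top']:
    i=cam(n);print(n,i['origin'],i['rotation'])
i=cam('top')
for nm,u,v,z in[('blank',189,206,.036),('off',180,253,.036),('grip',317,231,.17),('restlo',303,182,.08),('resthi',346,182,.1)]: print(nm,onz(i,u,v,z))
E
```

```text
scene [ 1.05657026 -0.31086621  0.80516751] [[ 0.67062147  0.55349325 -0.49387455]
 [ 0.74167925 -0.51230154  0.43296539]
 [-0.01336927 -0.65665239 -0.75407486]]
top [0.35701108 0.08997195 1.14136191] [[ 2.17655621e-02 -9.73699133e-01  2.26795630e-01]
 [-9.99762982e-01 -2.13093287e-02  4.46008750e-03]
 [ 4.90079306e-04 -2.26838952e-01 -9.73932159e-01]]
blank [0.58345866 0.31247931 0.036     ]
off [0.43596092 0.33060494 0.036     ]
grip [ 0.49408869 -0.06802611  0.17      ]
restlo [ 0.65739095 -0.04188806  0.08      ]
resthi [ 0.65464519 -0.16943433  0.1       ]
```

View pics/c1.png

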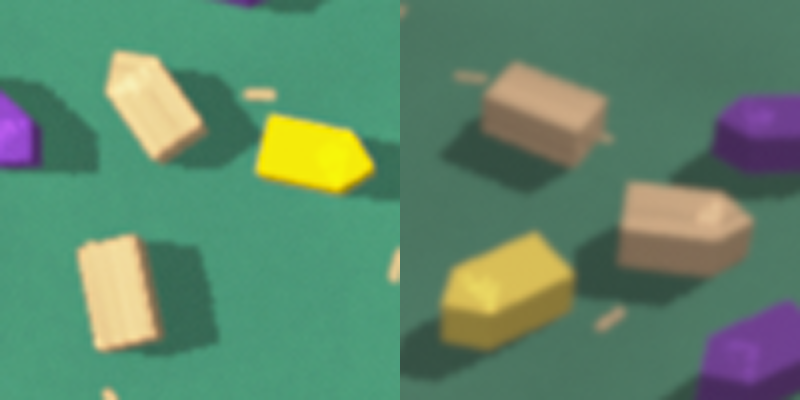

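View pics/c2.png

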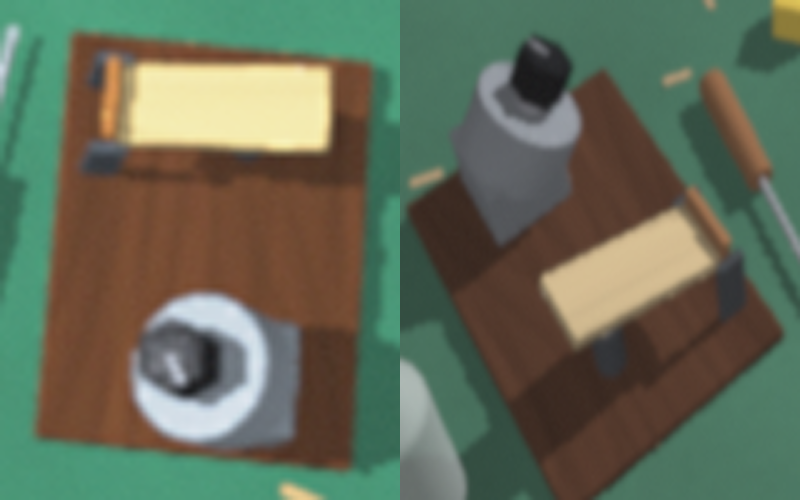

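The enlarged crops confirm it. The blank is the pale five-sided piece at top (189,206) / scene (309,162), with its nose at the upper left in the top view. The offcut is the plain rectangle at (180,253). The dial is the black grip at top (317,232), leaning toward the lip side, and the uphill end of the rest is toward world -y. Next I'll take rough two-view estimates.

```bash
python3 - <<'E'
from h import *
T=cam('top');S=cam('scene')
def t5(x,y): return 280+x/5-.4,160+y/5-.4
def s5(x,y): return 120+(x-400)/2.857-.4,180+y/3.571-.4
def T2(a,b):
    r1=ray(T,*t5(*a));r2=ray(S,*s5(*b));p=tri([r1,r2]);print(p.round(4),'res',np.linalg.norm(np.cross(p-r1[0],r1[1])).round(4));return p
print('drum face center');d=T2((200,367),(530,110))
print('grip top center');g=T2((172,360),(548,55))
print('plate hi corners');A=T2((331,66),(540,285));B=T2((329,152),(575,345))
print('lip top ends');C=T2((115,55),(690,190));D=T2((107,137),(728,247))
print('board corners z?');
for c in[(75,33),(372,65),(355,468),(38,437)]: print(onz(T,*t5(*c),0.02).round(4))
u=(A+B)/2-(C+D)/2;print(u,np.degrees(np.arctan2(u[1],u[0])),np.degrees(np.arctan2(u[2],np.hypot(u[0],u[1]))))
print('mallet base/top');
for n,a in[('m',(377,232)),('b',(377,197))]: print(n,onz(T,*a,0.05))
E
```

```text
drum face center
[ 0.501  -0.0899  0.0807] res 0.0003
grip top center
[ 0.5005 -0.0665  0.1166] res 0.0018
plate hi corners
[ 0.6633 -0.1651  0.1526] res 0.0092
[ 0.646  -0.167   0.0578] res 0.0115
lip top ends
[ 0.6721 -0.0437  0.1321] res 0.0106
[ 0.6596 -0.0314  0.0354] res 0.0114
board corners z?
[ 0.7276 -0.0221  0.02  ]
[ 0.7101 -0.2168  0.02  ]
[ 0.448  -0.1961  0.02  ]
[0.4631 0.0012 0.02  ]
[-0.01114942 -0.12854398  0.02142722] -94.95721429403017 9.428959603884937
mallet base/top
m [ 0.51171252 -0.27210236  0.05      ]
b [ 0.62225007 -0.27792966  0.05      ]
```

```bash
cat >> h.py <<'E'
YAW=np.radians(-95.1)
U=np.array([np.cos(YAW),np.sin(YAW),0]); AX=np.array([-U[0]*np.sin(np.radians(35)),-U[1]*np.sin(np.radians(35)),np.cos(np.radians(35))])
def Rt(z,x):
    z=np.array(z)/np.linalg.norm(z);x=np.array(x)-z*np.dot(x,z);x/=np.linalg.norm(x);return np.c_[x,np.cross(z,x),z]
def rel(p,Rm,pr=True):
    s=r.read_state();R0=R.from_quat(s['eef_rot']).as_matrix()
    d=R0.T@(np.array(p)-s['ee_pos'])/.025; w=R.from_matrix(R0.T@Rm).as_rotvec()/np.radians(5)
    if pr: print('shift',d.round(2),'turn',w.round(2))
    return d,w
E
python3 - <<'E'
from h import *
g=np.array([.502,-.074,.103])
rel(g+AX*.10,Rt(-AX,[-U[1],U[0],0]))
E
```

```text
shift [-21.1   19.92   1.51] turn [-5.73 -5.   15.88]
```

Call:
{"op": "carry_out", "data": {"commands": [[[0,-1.8,1.7,-0.5,-0.3,-0.2,1.3],[0,-3.5,3.3,-1,-0.7,-0.6,2.6],[0,-5.3,5,-1,-1.2,-1,4],[0,-7,6.6,-1,-1.8,-1.6,5.3],[0,-8.8,8.3,-1,-2.3,-2,6.6],[0,-10.6,10,-1,-2.8,-2.5,8],[0,-12.3,11.6,-1,-3.3,-3,9.3],[0,-14,13.3,-0.7,-3.8,-3.3,10.6],[0,-15.8,15,-0.3,-4.3,-3.8,12],[0,-17.6,16.6,0.2,-4.8,-4.2,13.3],[0,-19.3,18.3,0.8,-5.3,-4.6,14.6],[0,-21.1,19.9,1.5,-5.7,-5,15.9]]]}}

```text
time: 1.65
ee_pos: [0.5074, -0.0177, 0.1847]
eef_rot: [0.953, -0.044, -0.014, 0.3]
ft_force: [1.7, 1.5, -0.8]
width: 0.0872
```

```bash
python3 - <<'E'
from h import *
g=np.array([.502,-.074,.103])
s=r.read_state();print(s['time'],s['ee_pos'],s['joint_positions'].round(2),s['ft_force'])
rel(g+AX*.10,Rt(-AX,[-U[1],U[0],0]))
i=cam('wrist');np.save('w1.npy',i);cv2.imwrite('pics/w1.png',r.camera('wrist'))
E
```

```text
1.65 [ 0.50739442 -0.01768613  0.18468326] [-0.83  0.28  0.48  1.79  0.42  1.4  -0.58] [ 1.67650233  1.49121477 -0.83750806]
shift [-0.01 -0.02 -0.03] turn [-0.02  0.03 -0.04]
```

View pics/w1.png

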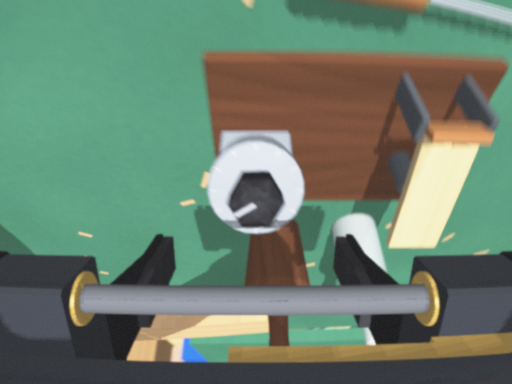

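The wrist view shows the drum face circle around (256,186) and the black hex grip around (257,200), with the steel ridge running from centre to about (237,214). Next I'll measure the circle and the hexagon.

```bash
python3 - <<'E'
from h import *
im=cv2.imread('pics/w1.png');i=np.load('w1.npy',allow_pickle=True).item()
c=im[120:250,190:320];cv2.imwrite('pics/w1c.png',cv2.resize(c,(780,780*130//130)[:2],interpolation=cv2.INTER_CUBIC)[:600] if 0 else cv2.resize(c,(590,590),interpolation=cv2.INTER_CUBIC))
hsv=cv2.cvtColor(im,cv2.COLOR_BGR2HSV)
print(hsv[150,256],hsv[186,215],hsv[195,260],hsv[209,245],hsv[140,256])
m=((hsv[...,2]<75)).astype(np.uint8);m[:150]=0;m[228:]=0;m[:,:215]=0;m[:,295:]=0
n,l,st,ce=cv2.connectedComponentsWithStats(m);print(st,ce)
E
```

```text
[109   8 243] [105  13 237] [116  21  85] [114  11 232] [107  26 188]
[[     0      0    512    384 195555]
 [   231    173     51     37    742]
 [   240    202     40     24    309]
 [   278    203      1      1      1]
 [   246    216      1      1      1]] [[255.49211219 191.47600419]
 [255.21698113 186.76415094]
 [261.12944984 217.94174757]
 [278.         203.        ]
 [246.         216.        ]]
```

View pics/w1c.png

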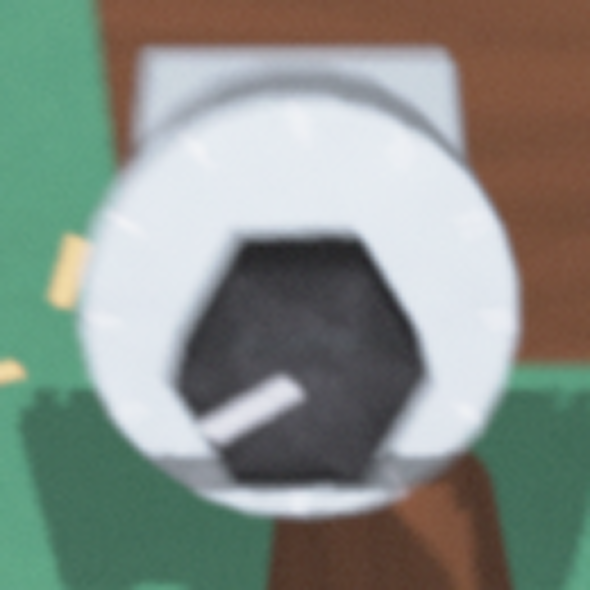

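```bash
cat > ov.py <<'E'
from h import *
import sys
X0=np.array([-U[1],U[0],0]);Y0=np.cross(AX,X0)
def pts(g,th):
    o=[]
    for k in range(36):
        a=k*np.pi/18;o.append((g-.027*AX+.044*(np.cos(a)*X0+np.sin(a)*Y0),(0,0,255)))
    for h in(.015,-.013):
        for k in range(6):
            a=th+np.pi/6+k*np.pi/3;o.append((g+h*AX+.0231*(np.cos(a)*X0+np.sin(a)*Y0),(0,255,255) if h>0 else (255,0,255)))
    for q in(0.,.01,.02): o.append((g+.016*AX+q*(np.cos(th)*X0+np.sin(th)*Y0),(255,255,0)))
    return o
def draw(im,i,g,th,sc,box,out):
    x0,y0,w,h=box;c=cv2.resize(im[y0:y0+h,x0:x0+w],None,fx=sc,fy=sc,interpolation=cv2.INTER_CUBIC)
    for p,col in pts(g,th):
        u,v=proj(i,p);cv2.circle(c,(int((u-x0+.5)*sc),int((v-y0+.5)*sc)),2,col,-1)
    cv2.imwrite(out,c)
E
python3 - <<'E'
from ov import *
g=np.array([.502,-.074,.103]);th=np.radians(210)
a=lambda:0
i=np.load('w1.npy',allow_pickle=True).item()
draw(cv2.imread('pics/w1.png'),i,g,th,4,(190,120,130,130),'pics/o1.png')
draw(cv2.imread('pics/top0.png'),cam('top'),g,th,8,(295,205,65,65),'pics/o2.png')
draw(cv2.imread('pics/scene0.png'),cam('scene'),g,th,8,(130,180,65,65),'pics/o3.png')
z=np.hstack([cv2.imread(f'pics/o{k}.png')[:520,:520] for k in(1,2,3)]);z=cv2.resize(z,(800,267));cv2.imwrite('pics/o2b.png',np.hstack([cv2.resize(cv2.imread(f'pics/o{k}.png'),(400,400)) for k in (2,3)]))
E
```

```text
(no output)
```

View pics/o1.png

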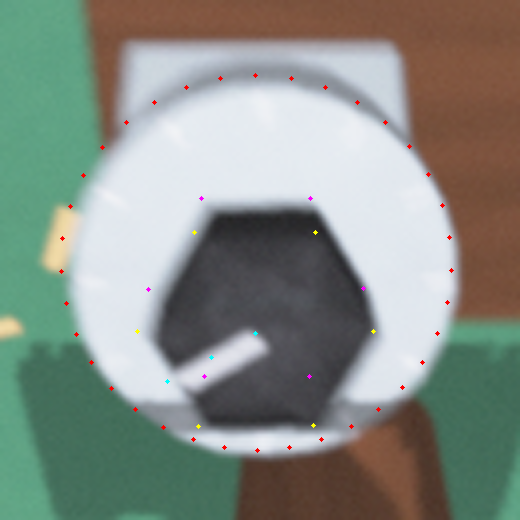

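View pics/o2b.png

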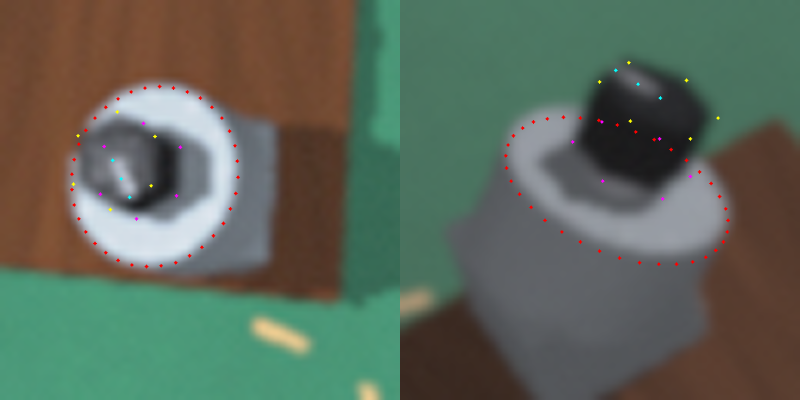

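```bash
cat >> h.py <<'E'
X0=np.array([-U[1],U[0],0]);Y0=np.cross(AX,X0)
def Rd(deg):  # tool x at dial angle deg (ccw about AX)
    a=np.radians(deg);return Rt(-AX,np.cos(a)*X0+np.sin(a)*Y0)
E
python3 - <<'E'
from h import *
g=np.array([.502,-.074,.103])+.0018*X0-.001*Y0-.003*AX
print(g)
rel(g+AX*.045,Rd(30))
E
```

```text
[ 0.50356709 -0.07668984  0.10111612]
shift [ 0.02 -0.23  2.05] turn [ 0.04  0.12 -6.17]
```

Call:
{"op": "carry_out", "data": {"commands": [[[0,0,-0.1,0.3,0,0,-1.2],[0,0,-0.2,0.7,0,0,-2.6],[0,0,-0.2,1.1,0,0,-4],[0,0,-0.2,1.5,0,0.1,-5.2],[0,0,-0.2,1.8,0,0.1,-6],[0,0,-0.2,2,0,0.1,-6.2],[0,0,-0.2,2,0,0.1,-6.2],[0,0,-0.2,2,0,0.1,-6.2]]]}}

```text
time: 2.7
ee_pos: [0.5056, -0.0506, 0.1396]
eef_rot: [0.931, 0.206, -0.092, 0.288]
ft_force: [-0.3, 0.1, 0.1]
width: 0.0871
```

```bash
python3 - <<'E'
from ov import *
g=np.array([.502,-.074,.103])+.0018*X0-.001*Y0-.003*AX
s=r.read_state();print(s['time'],s['ee_pos'],s['joint_positions'].round(2),s['joint_vel'].round(3),s['ft_force'])
rel(g+AX*.045,Rd(30))
i=cam('wrist');np.save('w2.npy',i);im=r.camera('wrist');cv2.imwrite('pics/w2.png',im)
draw(im,i,g,np.radians(210),1.5,(0,0,512,384),'pics/w2o.png')
rel(g+AX*.045,Rd(30))
E
```

```text
2.7 [ 0.50562573 -0.05057117  0.13957267] [-0.74  0.31  0.43  1.86  0.45  1.29 -0.06] [-0.001 -0.003 -0.002 -0.003 -0.    -0.001  0.004] [-0.32287362  0.09347586  0.13701183]
shift [ 0.02 -0.02  0.06] turn [0.03 0.03 0.02]
shift [ 0.02 -0.01  0.06] turn [0.03 0.02 0.03]
```

View pics/w2o.png

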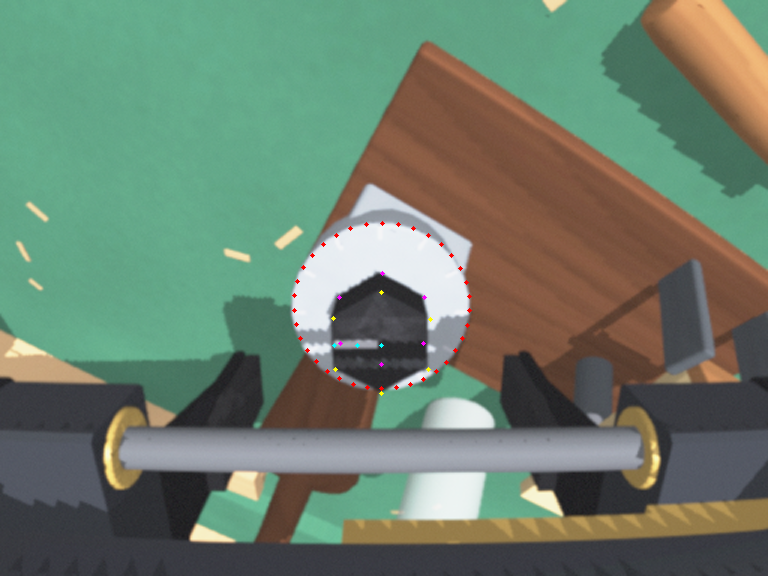

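The overlay matches the drum face and hex, so I'll descend, grip and turn.

Call:
{"op": "carry_out", "data": {"commands": [[[0,0,0,0.4,0,0,0],[0,0,0,0.9,0,0,0],[0,0,0,1.4,0,0,0],[0,0,0,1.9,0,0,0],[0,0,0,2.3,0,0,0],[0,0,0,2.5,0,0,0],[0,0,0,2.5,0,0,0],[0,0,0,2.5,0,0,0]]], "grip_force": 30}}

```text
time: 3.75
ee_pos: [0.5027, -0.0861, 0.0887]
eef_rot: [0.931, 0.207, -0.091, 0.288]
ft_force: [-0.2, 0.3, -0.2]
width: 0.087
```

```bash
python3 - <<'E'
from ov import *
g=np.array([.50357,-.07669,.10112])
s=r.read_state();print(s['time'],s['ee_pos'],s['ft_force'])
rel(g-AX*.017,Rd(30))
im=r.camera('wrist');cv2.imwrite('pics/w3.png',im)
E
```

```text
3.75 [ 0.50269625 -0.08606975  0.08873647] [-0.24663092  0.31110785 -0.17775859]
shift [ 0.01 -0.02  0.06] turn [0.03 0.02 0.03]
```

View pics/w3.png

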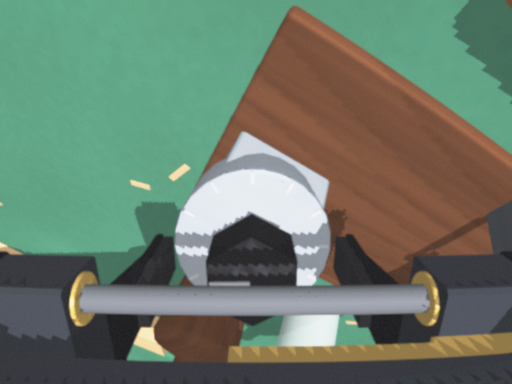

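The grip is centred between the fingers, with the hex at about (252,270). Closing now.

Call:
{"op": "carry_out", "data": {"commands": [[[255,0,0,0,0,0,0],[255,0,0,0,0,0,0],[255,0,0,0,0,0,0],[255,0,0,0,0,0,0],[255,0,0,0,0,0,0],[255,0,0,0,0,0,0],[255,0,0,0,0,0,0]]], "grip_force": 30}}

```text
time: 4.68
ee_pos: [0.5018, -0.0863, 0.0889]
eef_rot: [0.931, 0.206, -0.092, 0.288]
ft_force: [-5.3, 1.2, 6.1]
width: 0.0396
```

Call:
{"op": "carry_out", "data": {"commands": [[[255,0,0,0,0,0,1.0],[255,0,0,0,0,0,2.5],[255,0,0,0,0,0,4],[255,0,0,0,0,0,5.5],[255,0,0,0,0,0,7],[255,0,0,0,0,0,8.5],[255,0,0,0,0,0,10],[255,0,0,0,0,0,11.5],[255,0,0,0,0,0,12],[255,0,0,0,0,0,12],[255,0,0,0,0,0,12]]]}}

```text
time: 6.05
ee_pos: [0.5002, -0.0865, 0.0889]
eef_rot: [0.909, -0.287, 0.062, 0.296]
ft_force: [-7.4, 4.3, 6.2]
width: 0.0414
```

```bash
python3 - <<'E'
from ov import *
g=np.array([.50357,-.07669,.10112])
s=r.read_state();print(s['time'],s['ft_force'],s['torque'],s['joint_positions'].round(2))
rel(g-AX*.017,Rd(-90))
cv2.imwrite('pics/w4.png',r.camera('wrist'))
E
```

```text
6.05 [-7.43220194  4.27983723  6.21356419] [ 0.5944539   1.5728269  -1.33011586] [-0.83  0.39  0.61  1.94  0.4   1.13 -1.06]
shift [ 0.06 -0.09  0.05] turn [ 8.000e-02 -1.000e-02  1.202e+01]
```

View pics/w4.png

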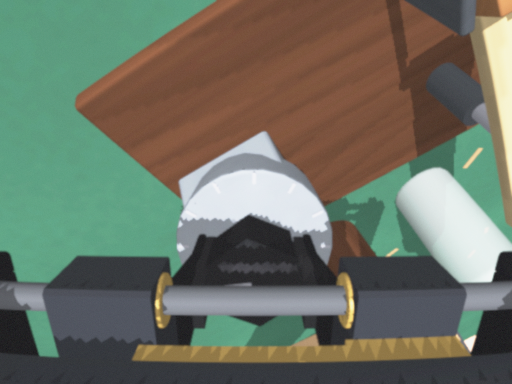

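Call:
{"op": "carry_out", "data": {"commands": [[[255,0,0,0,0,0,1.0],[255,0,0,0,0,0,2.5],[255,0,0,0,0,0,4],[255,0,0,0,0,0,5.5],[255,0,0,0,0,0,7],[255,0,0,0,0,0,8.5],[255,0,0,0,0,0,10],[255,0,0,0,0,0,11.5],[255,0,0,0,0,0,12.7],[255,0,0,0,0,0,12.7],[255,0,0,0,0,0,12.7]]]}}

```text
time: 7.48
ee_pos: [0.4998, -0.0851, 0.0882]
eef_rot: [-0.622, 0.722, -0.208, -0.219]
ft_force: [-3.2, 6.2, -0.2]
width: 0.0413
```

Call:
{"op": "carry_out", "data": {"commands": [[[0,0,0,0,0,0,0],[0,0,0,0,0,0,0],[0,0,0,0,0,0,0],[0,0,0,0,0,0,0],[0,0,0,0,0,0,0],[0,0,0,0,0,0,0]]]}}

```text
time: 8.22
ee_pos: [0.4998, -0.0851, 0.0883]
eef_rot: [-0.622, 0.722, -0.208, -0.219]
ft_force: [0.3, -1.2, 0.3]
width: 0.085
```

```bash
python3 - <<'E'
from ov import *
g=np.array([.50357,-.07669,.10112])
s=r.read_state();print(s['time'],s['ft_force'],s['torque'],s['joint_positions'].round(2))
rel(g-AX*.017,Rd(-90))
rel(g+AX*.08,Rd(-90))
E
```

```text
8.225 [ 0.27926261 -1.20362893  0.34672136] [6.22240596e-01 1.04498185e-01 7.39579531e-05] [-1.    0.45  0.82  1.94  0.3   1.09 -2.08]
shift [ 0.   -0.12  0.06] turn [ 0.07 -0.03 -0.67]
shift [ 0.01 -0.1  -3.82] turn [ 0.07 -0.03 -0.67]
```

Call:
{"op": "carry_out", "data": {"commands": [[[0,0,0,-0.4,0,0,0],[0,0,0,-1,0,0,0],[0,0,0,-1.8,0,0,0],[0,0,0,-2.8,0,0,0],[0,0,0,-3.8,0,0,0],[0,0,0,-4.5,0,0,0],[0,0,0,-5,0,0,0],[0,0,0,-5,0,0,0],[0,0,0,-5,0,0,0]]]}}

```text
time: 9.35
ee_pos: [0.5066, -0.0139, 0.1901]
eef_rot: [-0.622, 0.722, -0.208, -0.219]
ft_force: [0.3, -0.4, -1.3]
width: 0.087
```

```bash
python3 - <<'E'
from ov import *
g=np.array([.50357,-.07669,.10112])
s=r.read_state();print(s['time'],s['ee_pos'],s['ft_force'])
i=cam('wrist');np.save('w5.npy',i);im=r.camera('wrist');cv2.imwrite('pics/w5.png',im)
draw(im,i,g,np.radians(90),1.5,(0,0,512,384),'pics/w5o.png')
E
```

```text
9.35 [ 0.50659381 -0.01387456  0.19013559] [ 0.33527711 -0.3604314  -1.26586769]
```

View pics/w5o.png

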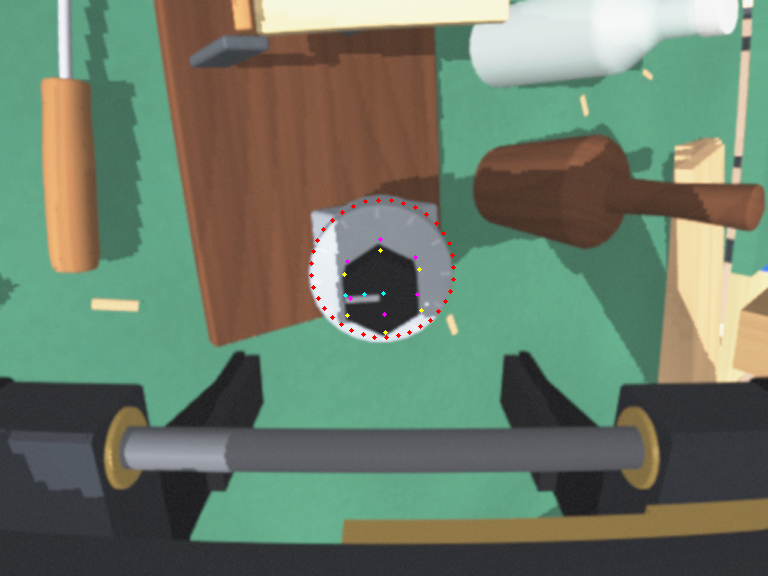

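The ridge now points along dial angle ≈90°, against 210° at the start. I'll check that numerically from the ridge pixels.

```bash
python3 - <<'E'
from ov import *
g=np.array([.50357,-.07669,.10112])
for k,th in((1,210),(2,210),(5,90)):
    i=np.load(f'w{k}.npy',allow_pickle=True).item();im=cv2.imread(f'pics/w{k}.png')
    hexp=[];
    for q in range(6):
        a=np.radians(th+30+60*q);hexp.append(proj(i,g+.015*AX+.0231*.83*(np.cos(a)*X0+np.sin(a)*Y0)))
    m=np.zeros(im.shape[:2],np.uint8);cv2.fillPoly(m,[np.int32(np.round(hexp))],1)
    v=im.max(2).astype(int);med=np.median(v[m>0]);mm=(m>0)&(v>med+(v[m>0].max()-med)*.5)
    ys,xs=np.nonzero(mm);P=[]
    for x,y in zip(xs,ys):
        o,d=ray(i,x,y);c=g+.017*AX;P.append(o+d*np.dot(c-o,AX)/np.dot(d,AX)-c)
    P=np.array(P);a,b=P@X0,P@Y0;q=np.c_[a,b];w=np.linalg.svd(q-q.mean(0))[2][0]
    print(k,len(a),'mean mm',(q.mean(0)*1e3).round(1),'dir',np.degrees(np.arctan2(*(w[::-1]))).round(1),'meanang',np.degrees(np.arctan2(b.mean(),a.mean())).round(1))
E
```

```text
1 134 mean mm [-7.4 -4.9] dir -150.5 meanang -146.7
2 126 mean mm [-8.6 -3.6] dir 30.4 meanang -157.1
5 83 mean mm [-2.3  9.9] dir -89.5 meanang 102.9
```

The measured turn is about 119.5°, which is four clicks. Next I'll look down on the rest.

```bash
python3 - <<'E'
from ov import *
rel([.66,-.11,.30],Rt([0,0,-1],X0))
E
```

```text
shift [ 4.83 -6.74 -1.75] turn [  5.46  -5.66 -18.05]
```

Call:
{"op": "carry_out", "data": {"commands": [[[0,0.3,-0.8,-0.8,0.5,-0.5,-1.8],[0,0.8,-1.8,-1.4,1,-1,-3.6],[0,1.5,-2.8,-1.7,1.5,-1.6,-5.4],[0,2.3,-3.8,-1.8,2.2,-2.3,-7.2],[0,3,-4.8,-1.8,2.7,-2.8,-9],[0,3.8,-5.7,-1.8,3.3,-3.4,-11],[0,4.4,-6.3,-1.8,3.9,-4,-13],[0,4.8,-6.7,-1.8,4.5,-4.7,-15],[0,4.8,-6.7,-1.8,5.1,-5.3,-17],[0,4.8,-6.7,-1.8,5.5,-5.7,-18],[0,4.8,-6.7,-1.8,5.5,-5.7,-18],[0,4.8,-6.7,-1.8,5.5,-5.7,-18]]]}}

```text
time: 10.9
ee_pos: [0.6592, -0.1085, 0.3002]
eef_rot: [0.999, -0.047, 0.001, -0.002]
ft_force: [-0.4, 0.7, -0.3]
width: 0.0871
```

```bash
python3 - <<'E'
from ov import *
s=r.read_state();print(s['time'],s['ee_pos'],s['joint_positions'].round(2))
rel([.66,-.11,.30],Rt([0,0,-1],X0))
i=cam('wrist');np.save('w6.npy',i);im=r.camera('wrist');cv2.imwrite('pics/w6.png',im)
i=cam('top');im=r.camera('top');cv2.imwrite('pics/t6.png',im)
i=cam('scene');im=r.camera('scene');cv2.imwrite('pics/s6.png',im)
E
```

```text
10.9 [ 0.65917804 -0.10846513  0.30016626] [-0.3   0.44  0.59  1.23 -0.25  1.54  0.16]
shift [0.04 0.06 0.01] turn [-0.05 -0.01 -0.06]
```

View pics/w6.png

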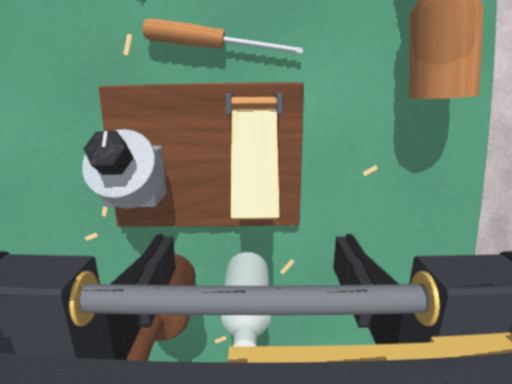

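View pics/s6.png

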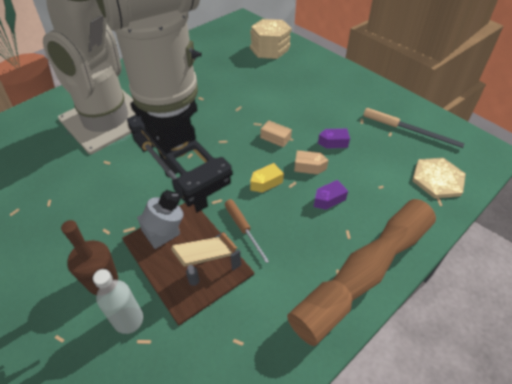

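In the wrist view the plate spans about (233–277,108) at the lip to (231–280,217) uphill. I'll extract its corners next.

```bash
cat > rest.py <<'E'
from h import *
from scipy.optimize import brentq
im=cv2.imread('pics/w6.png');i=np.load('w6.npy',allow_pickle=True).item()
sub=cv2.resize(im[80:230,210:300],None,fx=5,fy=5,interpolation=cv2.INTER_CUBIC)
cv2.imwrite('pics/w6c.png',cv2.resize(sub[:600],(450,600)))
hsv=cv2.cvtColor(sub,cv2.COLOR_BGR2HSV);print(hsv[5*80,5*45],hsv[5*20,5*45],hsv[5*29,5*45])
m=cv2.inRange(hsv,(20,40,150),(35,255,255));n,l,st,ce=cv2.connectedComponentsWithStats(m);k=1+st[1:,4].argmax();m=(l==k).astype(np.uint8)
print(st[k])
# left/right edges & end rows
rows=np.nonzero(m.sum(1)>100)[0];print(210+0,80+rows[0]/5-.4,80+rows[-1]/5-.4)
L=[];Rr=[]
for y in range(rows[0]+25,rows[-1]-15):
    xs=np.nonzero(m[y])[0];L.append((xs[0]/5+210-.4,y/5+80-.4));Rr.append((xs[-1]/5+210-.4+.2,y/5+80-.4))
def fit(P): P=np.array(P);return np.polyfit(P[:,1],P[:,0],1)
fl,fr=fit(L),fit(Rr)
vt,vb=80+rows[0]/5-.4,80+rows[-1]/5-.2
c=lambda f,v:(np.polyval(f,v),v)
print(c(fl,vt),c(fr,vt),c(fl,vb),c(fr,vb))
p=lambda z:[onz(i,*c(f,vt),z) for f in(fl,fr)]
a,b=p(.075);print('lip ends z.075',a,b,np.linalg.norm(a-b));lip=(a+b)/2
def end(z): return (onz(i,*c(fl,vb),z)+onz(i,*c(fr,vb),z))/2
f=lambda z:np.linalg.norm(end(z)-lip)-.125
for z in (.11,.125,.14,.15): 
    e=end(z);print(z,f(z),np.linalg.norm(onz(i,*c(fl,vb),z)-onz(i,*c(fr,vb),z)))
E
python3 rest.py
```

```text
[ 28  43 246] [ 15 131 235] [ 18  92 147]
[   104    147    242    546 116082]
210 110.0 217.79999999999998
(np.float64(231.68265243740493), np.float64(110.0)) (np.float64(276.2295717410725), np.float64(110.0)) (np.float64(230.42337822633218), np.float64(218.0)) (np.float64(278.79929219402663), np.float64(218.0))
lip ends z.075 [ 0.64046659 -0.04332939  0.075     ] [ 0.69065046 -0.0480809   0.075     ] 0.05040831137672154
0.11 -0.002755767387653346 0.05477131793011458
0.125 -0.003059009303022525 0.052437991257657295
0.14 -0.0012447360843376443 0.05010466458519978
0.15 0.001100438618078875 0.048549113470228174
```

View pics/w6c.png

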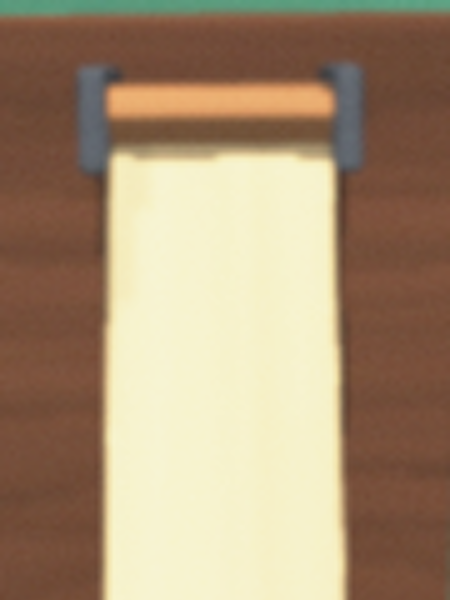

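```bash
cat >> rest.py <<'E'
vt=108.4
a,b=[onz(i,*c(f_,vt),.075) for f_ in(fl,fr)];lip=(a+b)/2
zt=.075+.125*np.sin(np.radians(32));e=end(zt);d=e-lip
print('LIP',lip.round(4),'end',e.round(4),np.linalg.norm(d),'yaw',np.degrees(np.arctan2(d[1],d[0])),'w',np.linalg.norm(a-b))
l=b-a;print('lip dir perp',np.degrees(np.arctan2(l[1],l[0]))-90)
E
python3 rest.py|tail -2
python3 - <<'E'
from h import *
im=cv2.imread('pics/t6.png');i=cam('top')
sub=cv2.resize(im[180:280,150:250],None,fx=6,fy=6,interpolation=cv2.INTER_CUBIC);hsv=cv2.cvtColor(sub,cv2.COLOR_BGR2HSV)
m=cv2.inRange(hsv,(10,40,190),(24,160,255));n,l,st,ce=cv2.connectedComponentsWithStats(m)
for k in range(1,n):
    if st[k,4]>1500:
        cn=cv2.findContours((l==k).astype(np.uint8),0,2)[0][0];ap=cv2.approxPolyDP(cn,9,True)[:,0]
        print(st[k]);print([tuple(onz(i,150+x/6-.4,180+y/6-.4,.036)[:2].round(4)) for x,y in ap])
cv2.imwrite('pics/bm.png',np.hstack([sub,cv2.cvtColor(m,8)])[:,:1200]); 
E
```

```text
LIP [ 0.6657 -0.0439  0.075 ] end [ 0.6563 -0.1501  0.1412] 0.12550055714395245 yaw -95.07173522125964 w 0.050282554250982076
lip dir perp -95.40852674103719
[  161    80   138   155 12425]
[(np.float64(0.6252), np.float64(0.3468)), (np.float64(0.5935), np.float64(0.353)), (np.float64(0.5432), np.float64(0.3111)), (np.float64(0.5726), np.float64(0.2794)), (np.float64(0.6209), np.float64(0.3167))]
[  119   356   113   167 13362]
[(np.float64(0.4792), np.float64(0.3256)), (np.float64(0.468), np.float64(0.365)), (np.float64(0.3946), np.float64(0.3437)), (np.float64(0.4066), np.float64(0.3038))]
```

```bash
python3 - <<'E'
from h import *
a=np.radians(128.5)
rel([.585,.316,.16],Rt([0,0,-1],[np.cos(a),np.sin(a),0]))
E
```

```text
shift [ -4.52 -16.58   5.7 ] turn [-1.000e-02 -7.000e-02 -2.675e+01]
```

Call:
{"op": "carry_out", "data": {"commands": [[[0,-0.3,-1.3,0.2,0,0,-2],[0,-0.7,-2.8,0.6,0,0,-4],[0,-1.1,-4.2,1.1,0,0,-6.1],[0,-1.5,-5.7,1.6,0,0,-8.2],[0,-1.9,-7.1,2.1,0,0,-10.3],[0,-2.3,-8.6,2.6,0,0,-12.4],[0,-2.7,-10,3.1,0,0,-14.5],[0,-3.1,-11.5,3.6,0,0,-16.6],[0,-3.5,-13,4.2,0,0,-18.7],[0,-3.9,-14.3,4.8,0,0,-20.8],[0,-4.3,-15.6,5.3,0,-0.1,-22.9],[0,-4.5,-16.6,5.7,0,-0.1,-25]]]}}

```text
time: 12.55
ee_pos: [0.5843, 0.319, 0.1595]
eef_rot: [0.499, 0.867, -0.001, -0.001]
ft_force: [-0.8, -0.3, -0.1]
width: 0.087
```

Call:
{"op": "carry_out", "data": {"commands": [[[0,0,0,0,0,0,-1],[0,0,0,0,0,0,-1.5],[0,0,0,0,0,0,-1.5]]]}}

```text
time: 12.92
ee_pos: [0.584, 0.3194, 0.1597]
eef_rot: [0.441, 0.898, -0.001, -0.0]
ft_force: [-0.2, 0.1, 0.1]
width: 0.0871
```

```bash
python3 - <<'E'
from h import *
a=np.radians(128.5)
s=r.read_state();print(s['time'],s['ee_pos'],s['joint_positions'].round(2),s['joint_vel'].round(2))
rel([.585,.316,.16],Rt([0,0,-1],[np.cos(a),np.sin(a),0]))
i=cam('wrist');np.save('w7.npy',i);im=r.camera('wrist');cv2.imwrite('pics/w7.png',im)
E
```

```text
12.925 [0.58403678 0.31940174 0.15966394] [-0.61  0.46  0.05  1.43 -0.02  1.26  1.67] [ 0.   -0.    0.   -0.   -0.01  0.   -0.02]
shift [-0.13 -0.05 -0.01] turn [-0.02  0.   -0.17]
```

View pics/w7.png

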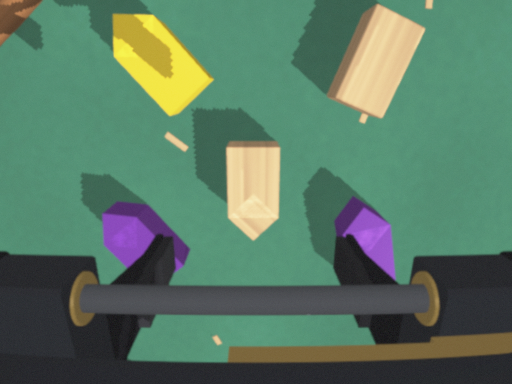

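The wrist view shows the blank between the fingers, heel at the top edge (227–279,142) and nose tip at about (254,239). The offcut is at (376,60) and the yellow and purple decoys are clear of the fingers. I'll measure the blank and grasp it.

```bash
python3 - <<'E'
from h import *
im=cv2.imread('pics/w7.png');i=np.load('w7.npy',allow_pickle=True).item()
sub=cv2.resize(im[130:250,210:300],None,fx=5,fy=5,interpolation=cv2.INTER_CUBIC);hsv=cv2.cvtColor(sub,cv2.COLOR_BGR2HSV)
m=cv2.inRange(hsv,(8,40,120),(26,255,255));n,l,st,ce=cv2.connectedComponentsWithStats(m);k=1+st[1:,4].argmax()
cn=cv2.findContours((l==k).astype(np.uint8),0,2)[0];cn=max(cn,key=cv2.contourArea);ap=cv2.approxPolyDP(cn,14,True)[:,0]
for x,y in ap: print((210+x/5-.4,130+y/5-.4),onz(i,210+x/5-.4,130+y/5-.4,.036)[:2].round(4),onz(i,210+x/5-.4,130+y/5-.4,.0)[:2].round(4))
cv2.polylines(sub,[ap],True,(255,0,0),1);cv2.imwrite('pics/w7c.png',sub)
E
```

```text
(np.float64(229.79999999999998), np.float64(141.2)) [0.5639 0.2778] [0.5698 0.279 ]
(np.float64(225.4), np.float64(152.6)) [0.5742 0.2807] [0.5813 0.2822]
(np.float64(227.79999999999998), np.float64(216.79999999999998)) [0.6208 0.3175] [0.6338 0.3237]
(np.float64(253.6), np.float64(239.4)) [0.6244 0.3501] [0.6378 0.3604]
(np.float64(277.6), np.float64(217.6)) [0.5935 0.3542] [0.6031 0.365 ]
(np.float64(279.40000000000003), np.float64(147.6)) [0.5423 0.3149] [0.5454 0.3207]
(np.float64(274.40000000000003), np.float64(141.0)) [0.5405 0.3079] [0.5434 0.3129]
```

View pics/w7c.png

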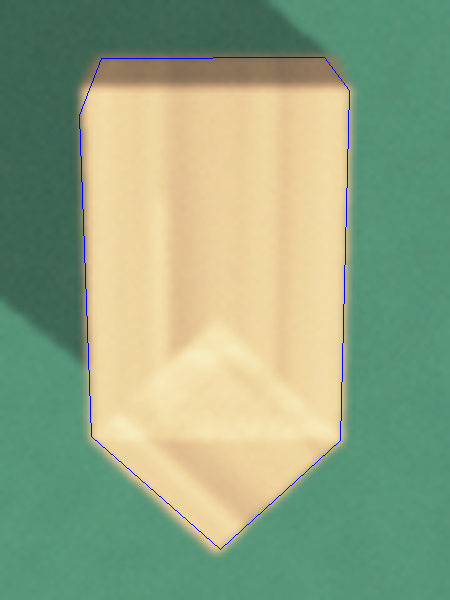

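```bash
python3 - <<'E'
from h import *
i=np.load('w7.npy',allow_pickle=True).item()
P=[onz(i,u,v,.036) for u,v in((225.7,146.8),(279.3,146.8),(277.7,217.4),(228,217.2))]
h=(P[0]+P[1])/2;s=(P[2]+P[3])/2;d=s-h
print('w',np.linalg.norm(P[0]-P[1]),np.linalg.norm(P[2]-P[3]),'len',np.linalg.norm(d),'az',np.degrees(np.arctan2(d[1],d[0])))
for e in (P[3]-P[0],P[2]-P[1]): print(np.degrees(np.arctan2(e[1],e[0])))
e=P[0]-P[1];print('heel perp',np.degrees(np.arctan2(e[1],e[0]))+90)
az=np.arctan2(d[1],d[0]);b=np.array([np.cos(az),np.sin(az),0])
C=((h+b*.045)+(s-b*.02))/2;C[2]=.018;print('center',C)
np.save('blank.npy',[C,b])
t=C-b*.005;
rel([t[0],t[1],.05],Rt([0,0,-1],[-b[1],b[0],0]))
rel([t[0],t[1],.005],Rt([0,0,-1],[-b[1],b[0],0]))
E
```

```text
w 0.04607953401292166 0.045608745672522155 len 0.06495842841422533 az 37.877327353238876
38.085709179716915
37.66953359709121
heel perp 37.66898428306959
center [0.59138896 0.32373089 0.018     ]
shift [-0.04  0.15  4.39] turn [-0.02  0.   -0.05]
shift [-0.04  0.15  6.19] turn [-0.02  0.   -0.05]
```

Call:
{"op": "carry_out", "data": {"commands": [[[0,0,0.05,0.6,0,0,0],[0,0,0.1,1.4,0,0,0],[0,-0.05,0.15,2.4,0,0,0],[0,-0.05,0.15,3.4,0,0,0],[0,-0.05,0.15,4.3,0,0,0],[0,-0.05,0.15,5.1,0,0,0],[0,-0.05,0.15,5.7,0,0,0],[0,-0.05,0.15,6.1,0,0,0],[0,-0.05,0.15,6.15,0,0,0],[0,-0.05,0.15,6.15,0,0,0]]]}}

```text
time: 14.22
ee_pos: [0.588, 0.3206, 0.0065]
eef_rot: [0.441, 0.897, -0.0, -0.0]
ft_force: [-0.3, 0.8, -0.3]
width: 0.0874
```

```bash
python3 - <<'E'
from h import *
C,b=np.load('blank.npy');t=C-b*.005
s=r.read_state();print(s['time'],s['ee_pos'],s['ft_force'])
rel([t[0],t[1],.006],Rt([0,0,-1],[-b[1],b[0],0]))
E
```

```text
14.225 [0.58801451 0.32056863 0.00651571] [-0.31562452  0.76869091 -0.32833398]
shift [ 0.02 -0.02  0.02] turn [-0.01  0.   -0.05]
```

Call:
{"op": "carry_out", "data": {"commands": [[[255,0,0,0,0,0,0],[255,0,0,0,0,0,0],[255,0,0,0,0,0,0],[255,0,0,0,0,0,0],[255,0,0,0,0,0,0],[255,0,0,0,0,0,0]]], "grip_force": 20}}

```text
time: 14.98
ee_pos: [0.588, 0.3206, 0.0065]
eef_rot: [0.441, 0.897, -0.0, -0.0]
ft_force: [-0.6, -0.4, 0.2]
width: 0.0459
```

```bash
python3 - <<'E'
from h import *
C,b=np.load('blank.npy')
s=r.read_state();R0=R.from_quat(s['eef_rot']).as_matrix()
# blank pose in tool
B=np.c_[b,np.cross([0,0,1],b),[0,0,1]]
Rb=R0.T@B; pb=R0.T@(C-s['ee_pos']); print(s['width'],s['ft_force'],'blank ctr in tool',pb.round(4))
th=np.radians(32);yaw=np.radians(-95.2);u=np.array([np.cos(yaw)*np.cos(th),np.sin(yaw)*np.cos(th),np.sin(th)]);y=np.cross([0,0,1],u);y/=np.linalg.norm(y);n=np.cross(u,y)
lip=np.array([.6657,-.0439,.075]);F=np.c_[u,y,n]
def tgt(x,z,pb=pb): 
    Rm=F@Rb.T; 
    return lip+u*x+n*z-Rm@pb,Rm
for z in(.118,.048,.018):
    p,Rm=tgt(.0475,z);print(z,p.round(4),Rm[:,0].round(2),Rm[:,2].round(2));rel(p,Rm)
np.savez('place.npz',Rb=Rb,pb=pb,F=F,lip=lip)
E
```

```text
0.04585919287367265 [-0.62167224 -0.412646    0.15779234] blank ctr in tool [ 0.0004  0.0046 -0.0115]
0.118 [ 0.6671 -0.0239  0.1881] [ 1.   -0.09  0.  ] [-0.05 -0.53 -0.85]
shift [-12.85  -5.91  -7.25] turn [-3.24 -7.35 25.78]
0.048 [ 0.6638 -0.0608  0.1287] [ 1.   -0.09  0.  ] [-0.05 -0.53 -0.85]
shift [-13.94  -6.92  -4.88] turn [-3.24 -7.35 25.78]
0.018 [ 0.6623 -0.0767  0.1033] [ 1.   -0.09  0.  ] [-0.05 -0.53 -0.85]
shift [-14.4   -7.35  -3.86] turn [-3.24 -7.35 25.78]
```

Call:
{"op": "carry_out", "data": {"commands": [[[255,0,0,-0.5,0,0,0],[255,0,0,-1.5,0,0,0],[255,0,0,-3,0,0,0],[255,0,0,-4.5,0,0,0],[255,0,0,-6,0,0,0],[255,0,0,-7.5,0,0,0],[255,0,0,-8.5,0,0,0],[255,0,0,-8.5,0,0,0]]]}}

```text
time: 15.98
ee_pos: [0.5891, 0.3212, 0.2221]
eef_rot: [0.441, 0.897, 0.001, 0.001]
ft_force: [0.3, -0.1, -1.0]
width: 0.0456
```

```bash
cat > pl.py <<'E'
from h import *
d=np.load('place.npz');Rb,pb,F,lip=[d[k] for k in('Rb','pb','F','lip')]
Rm=F@Rb.T
def tgt(x,y,z): return lip+F@np.array([x,y,z])-Rm@pb
def where():
    s=r.read_state();R0=R.from_quat(s['eef_rot']).as_matrix();return (F.T@(s['ee_pos']+R0@pb-lip)).round(4),s['time'],s['width'],s['ft_force'].round(1)
E
python3 - <<'E'
from pl import *
print(where());rel(tgt(.0475,0,.118),Rm)
E
```

```text
(array([-0.2213, -0.1064,  0.3253]), 15.975, 0.04563686230034665, array([ 0.3, -0.1, -1. ]))
shift [-12.84  -5.96   1.35] turn [-3.2  -7.4  25.76]
```

Call:
{"op": "carry_out", "data": {"commands": [[[255,-0.6,-0.3,0,-0.2,-0.4,1.5],[255,-1.6,-0.8,0,-0.4,-1,3.4],[255,-2.8,-1.3,0,-0.7,-1.5,5.3],[255,-4,-1.9,0,-0.9,-2.1,7.2],[255,-5.2,-2.4,0,-1.1,-2.6,9.1],[255,-6.4,-3,0,-1.4,-3.2,11],[255,-7.6,-3.6,0,-1.6,-3.7,12.9],[255,-8.8,-4.1,0,-1.8,-4.2,14.8],[255,-10,-4.7,0,-2.1,-4.8,16.7],[255,-11.2,-5.2,0,-2.3,-5.3,18.6],[255,-12.2,-5.7,0,-2.5,-5.9,20.5],[255,-12.8,-6,0,-2.8,-6.4,22.4]]]}}

```text
time: 17.48
ee_pos: [0.665, -0.0255, 0.2208]
eef_rot: [0.962, 0.103, -0.011, 0.254]
ft_force: [-0.6, 0.0, -1.5]
width: 0.0457
```

```bash
python3 - <<'E'
from pl import *
print(where());rel(tgt(.0475,0,.118),Rm)
E
```

```text
(array([ 0.0666, -0.0015,  0.1447]), 17.475, 0.04572123215768498, array([-0.6,  0. , -1.5]))
shift [ 0.19 -0.67  1.11] turn [-0.43 -0.95  3.29]
```

Call:
{"op": "carry_out", "data": {"commands": [[[255,0.1,-0.2,0.2,-0.2,-0.4,1.4],[255,0.2,-0.5,0.6,-0.4,-0.8,2.8],[255,0.2,-0.7,1,-0.4,-0.95,3.3],[255,0.2,-0.7,1.1,-0.4,-0.95,3.3],[255,0.2,-0.7,1.1,-0.4,-0.95,3.3],[255,0.2,-0.7,1.1,-0.4,-0.95,3.3]]]}}

```text
time: 18.23
ee_pos: [0.6673, -0.0233, 0.1885]
eef_rot: [0.961, -0.046, -0.012, 0.273]
ft_force: [0.3, -0.3, -0.4]
width: 0.0457
```

```bash
python3 - <<'E'
from pl import *
print(where());rel(tgt(.0475,0,.06),Rm);rel(tgt(.0475,0,.0185),Rm)
cv2.imwrite('pics/w8.png',r.camera('wrist'));cv2.imwrite('pics/s8.png',r.camera('scene'))
E
```

```text
(array([4.720e-02, 1.000e-04, 1.187e-01]), 18.225, 0.04565043283857013, array([ 0.3, -0.3, -0.4]))
shift [-0.    0.02  2.35] turn [-0.03 -0.   -0.01]
shift [-0.01  0.03  4.01] turn [-0.03 -0.   -0.01]
```

View pics/w8.png

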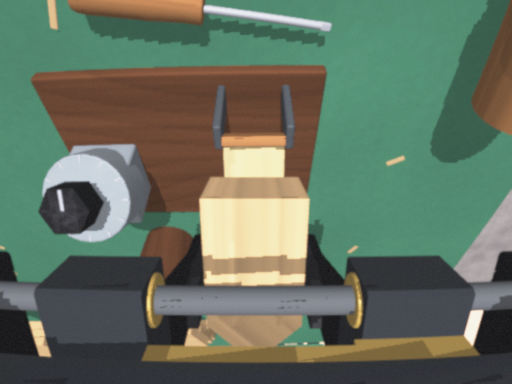

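View pics/s8.png

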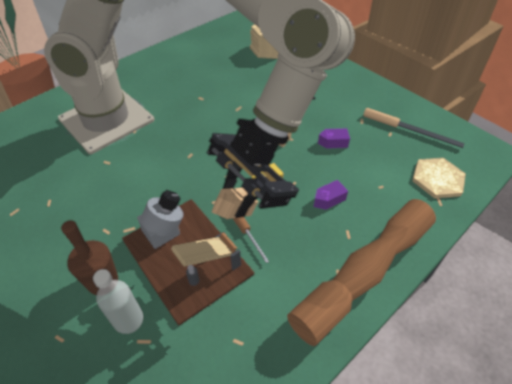

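The blank (202–307) is centred over the plate (222–286), nose uphill, with the lip at row 140. Now I'll descend.

Call:
{"op": "carry_out", "data": {"commands": [[[255,0,0,0.4,0,0,0],[255,0,0,1,0,0,0],[255,0,0,1.7,0,0,0],[255,0,0,2.4,0,0,0],[255,0,0,3,0,0,0],[255,0,0,3.4,0,0,0],[255,0,0,3.6,0,0,0],[255,0,0,3.7,0,0,0],[255,0,0,3.7,0,0,0]]]}}

```text
time: 19.45
ee_pos: [0.6631, -0.0714, 0.11]
eef_rot: [0.961, -0.046, -0.011, 0.273]
ft_force: [-0.0, -0.1, -1.2]
width: 0.0459
```

```bash
python3 - <<'E'
from pl import *
print(where());rel(tgt(.0465,0,.018),Rm)
cv2.imwrite('pics/w9.png',r.camera('wrist'))
E
```

```text
(array([0.0466, 0.0003, 0.0265]), 19.45, 0.045948081814368616, array([-0. , -0.1, -1.2]))
shift [-0.01 -0.    0.34] turn [-0.04 -0.01 -0.01]
```

View pics/w9.png

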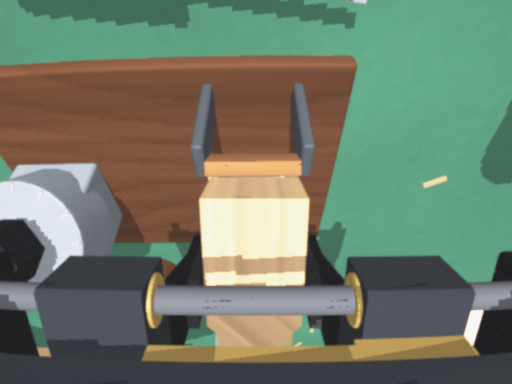

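Call:
{"op": "carry_out", "data": {"commands": [[[255,0,0,0.1,0,0,0],[255,0,0,0.2,0,0,0],[255,0,0,0.28,0,0,0],[255,0,0,0.34,0,0,0],[255,0,0,0.36,0,0,0],[255,0,0,0.36,0,0,0]]]}}

```text
time: 20.25
ee_pos: [0.6628, -0.076, 0.1026]
eef_rot: [0.961, -0.046, -0.011, 0.273]
ft_force: [-1.3, 0.8, 0.8]
width: 0.0459
```

```bash
python3 - <<'E'
from pl import *
print(where());rel(tgt(.0465,0,.018),Rm)
cv2.imwrite('pics/w10.png',r.camera('wrist'));cv2.imwrite('pics/s10.png',cv2.resize(r.camera('scene')[170:310,110:280],None,fx=4,fy=4,interpolation=2))
E
```

```text
(array([0.0466, 0.0004, 0.0178]), 20.25, 0.045875512493133784, array([-1.3,  0.8,  0.8]))
shift [-0.02 -0.   -0.01] turn [-0.04 -0.01 -0.01]
```

View pics/w10.png

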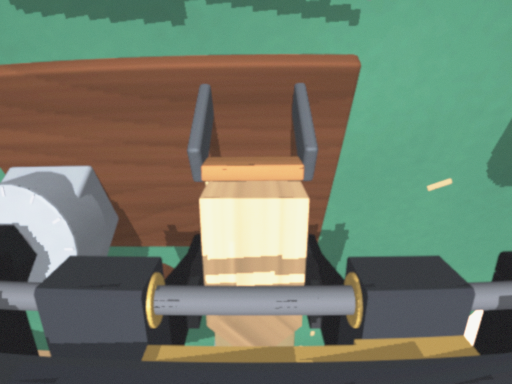

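View pics/s10.png

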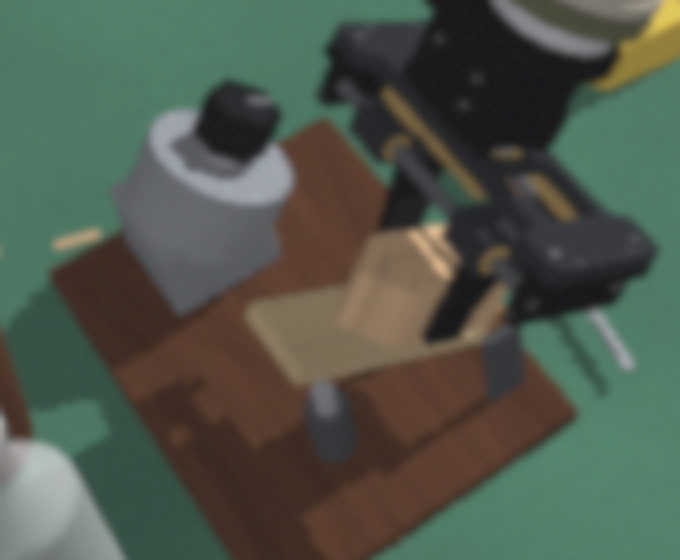

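Call:
{"op": "carry_out", "data": {"commands": [[[255,0,-0.05,0.03,0,0,0],[255,0,-0.08,0.05,0,0,0],[255,0,-0.08,0.05,0,0,0],[255,0,-0.08,0.05,0,0,0]]]}}

```text
time: 20.85
ee_pos: [0.6634, -0.0754, 0.102]
eef_rot: [0.961, -0.046, -0.011, 0.274]
ft_force: [-3.3, 1.6, 10.8]
width: 0.0458
```

```bash
python3 - <<'E'
from pl import *
w=where();print(w, 'force in rest frame',F.T@w[3])
E
```

```text
(array([0.0457, 0.0009, 0.0177]), 20.85, 0.045807018409551634, array([-3.3,  1.6, 10.8])) force in rest frame [ 4.62547606 -3.43143064  9.84480853]
```

Call:
{"op": "carry_out", "data": {"commands": [[[150,0,0,0,0,0,0],[100,0,0,0,0,0,0],[60,0,0,0,0,0,0],[30,0,0,0,0,0,0],[0,0,0,0,0,0,0],[0,0,0,0,0,0,0],[0,0,0,0,0,0,0]]]}}

```text
time: 21.72
ee_pos: [0.6634, -0.0754, 0.102]
eef_rot: [0.961, -0.046, -0.011, 0.274]
ft_force: [-0.9, -0.6, -0.1]
width: 0.086
```

```bash
python3 - <<'E'
from pl import *
print(where())
cv2.imwrite('pics/w11.png',r.camera('wrist'))
E
```

```text
(array([0.0457, 0.0009, 0.0177]), 21.725, 0.08596255016662234, array([-0.9, -0.6, -0.1]))
```

View pics/w11.png

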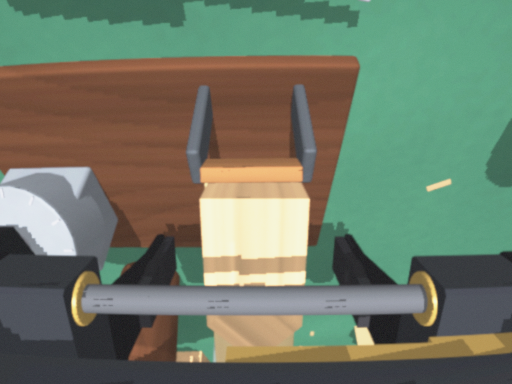

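The fingers are open, both well clear of the blank, which lies flat and unmoved. Now I'll back off along the plate normal.

Call:
{"op": "carry_out", "data": {"commands": [[[0,0,0,-0.3,0,0,0],[0,0,0,-0.8,0,0,0],[0,0,0,-1.5,0,0,0],[0,0,0,-2.5,0,0,0],[0,0,0,-3.5,0,0,0],[0,0,0,-4.5,0,0,0],[0,0,0,-5.5,0,0,0],[0,0,0,-6.2,0,0,0],[0,0,0,-6.5,0,0,0],[0,0,0,-6.5,0,0,0],[0,0,0,-6.5,0,0,0]]]}}

```text
time: 23.15
ee_pos: [0.6705, 0.0093, 0.2394]
eef_rot: [0.961, -0.047, -0.011, 0.274]
ft_force: [-0.4, 0.6, -1.4]
width: 0.0869
```

```bash
python3 - <<'E'
from pl import *
print(where())
i=cam('wrist');np.save('w12.npy',i);im=r.camera('wrist');cv2.imwrite('pics/w12.png',im)
c=im.copy()
for x,y,z in[(0,23,36),(0,-23,36),(65,23,36),(65,-23,36),(88,0,18),(125,25,0),(125,-25,0),(0,25,0),(0,-25,0)]:
    u,v=proj(i,lip+F@np.array([x,y,z])/1e3);cv2.circle(c,(int(round(u)),int(round(v))),1,(0,0,255),-1)
cv2.imwrite('pics/w12o.png',cv2.resize(c,None,fx=1.5,fy=1.5,interpolation=2))
s=r.camera('scene');cv2.imwrite('pics/s12.png',s);cv2.imwrite('pics/s12c.png',cv2.resize(s[170:310,110:280],None,fx=4,fy=4,interpolation=2))
cv2.imwrite('pics/t12.png',r.camera('top'))
E
```

```text
(array([0.0465, 0.0003, 0.1792]), 23.15, 0.08687240595775689, array([-0.4,  0.6, -1.4]))
```

View pics/w12o.png

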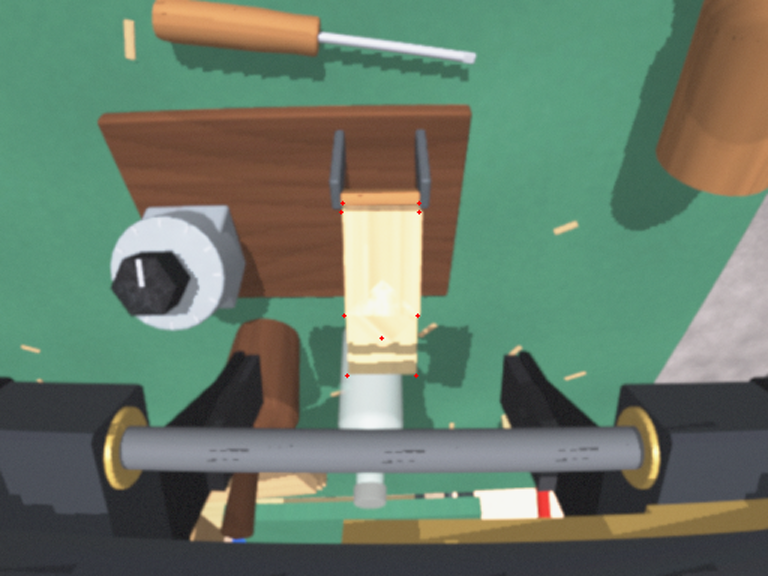

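View pics/s12c.png

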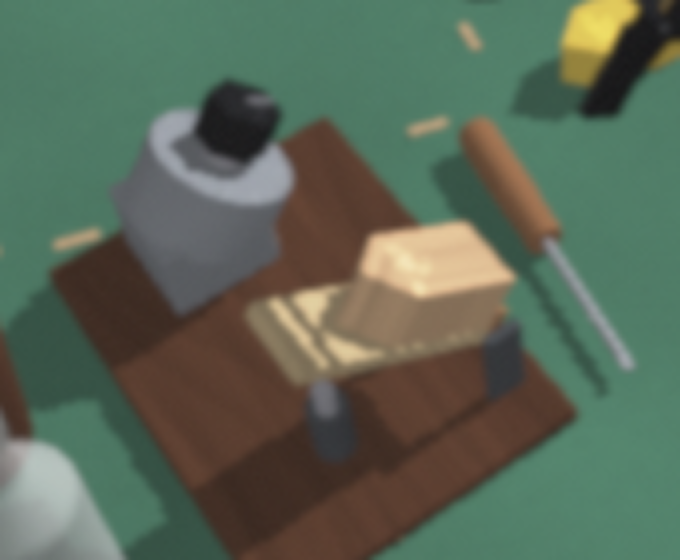

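View pics/t12.png

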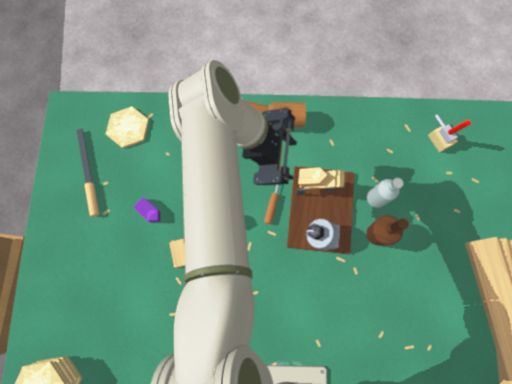

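```bash
python3 - <<'E'
from pl import *
i=np.load('w12.npy',allow_pickle=True).item();im=cv2.imread('pics/w12.png')
x0,y0,s=215,115,6
c=cv2.resize(im[y0:y0+100,x0:x0+85],None,fx=s,fy=s,interpolation=cv2.INTER_CUBIC)
for (x,y,z),col in[((0,23,36),(0,0,255)),((0,-23,36),(0,0,255)),((65,23,36),(0,0,255)),((65,-23,36),(0,0,255)),((5,23,36),(255,0,0)),((5,-23,36),(255,0,0)),((88,0,18),(0,0,255))]:
    u,v=proj(i,lip+F@np.array([x,y,z])/1e3);cv2.circle(c,(int((u-x0+.5)*s),int((v-y0+.5)*s)),3,col,-1)
cv2.imwrite('pics/w12c.png',c)
g=np.array([.50357,-.07669,.10112]);th=90
hexp=[proj(i,g+.015*AX+.0231*.83*(np.cos(a)*X0+np.sin(a)*Y0)) for a in np.radians(th+30+60*np.arange(6))]
m=np.zeros(im.shape[:2],np.uint8);cv2.fillPoly(m,[np.int32(np.round(hexp))],1)
v=im.max(2).astype(int);md=np.median(v[m>0]);ys,xs=np.nonzero((m>0)&(v>md+(v[m>0].max()-md)*.5));P=[]
for x,y in zip(xs,ys):
    o,d=ray(i,x,y);cc=g+.017*AX;p=o+d*np.dot(cc-o,AX)/np.dot(d,AX)-cc;P.append((p@X0,p@Y0))
P=np.array(P);w=np.linalg.svd(P-P.mean(0))[2][0];print('pointer',np.degrees(np.arctan2(w[1],w[0])))
E
```

```text
pointer -90.93118402337906
```

View pics/w12c.png

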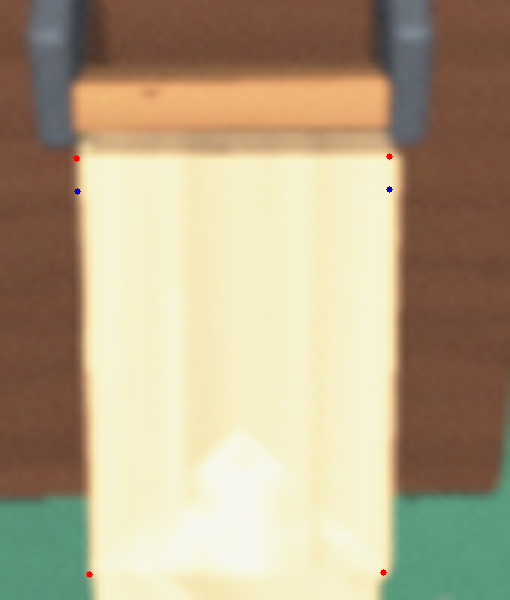

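The heel's top edge sits right at the x≈0 marks and the sides line up with the rest. The dial is still on its click.

```bash
python3 - <<'E'
from h import *
s=r.read_state();print(s['time'],s['ft_force'].round(1),np.abs(s['joint_vel']).max());print(r.close_job())
E
```

```text
23.3 [-0.5  0.6 -0.4] 0.004088127195787212
the job is handed in; nothing more can be done
None
```

I turned the dial four clicks clockwise and let go of it. I then laid the pointed blank nose uphill on the rest, heel against the lip, released it and backed the arm clear. I handed the job in at 23.3 s of the 69 s allowed; the hand-in gives no verdict.

What the last checks showed:
- **Dial:** the pointer went from about 210° to about 90°, measured after release and again at the end. The rest slope measured about 32° after the turn, which is one of the click angles.
- **Blank:** the heel edge is within about 1 mm of the lip. It is centred within about 1 mm and in line with the rest within about 1°. It did not move when the fingers opened.
- **Bystanders:** the bottle, mallet and gouge look unmoved in the final pictures. In the final top view the arm hides most of the offcut, so I could not measure it at the end. The gripper never came near it.
- **Small deviation:** the dial grip slipped about 4° in the jaws while turning. I turned the tool a little further to make up for it, and the detent then settled the dial on its click.

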